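# Centre the stone egg in its cup on the cloche base

## Task

The little wooden cup holding the stone egg stands off to one side on the round wooden base of the glass cloche: nudge the cup gently to the middle of the base with your fingertips, so that the dome will go over it. Push low down on the cup without touching the egg, do not grasp, lift or tip anything, keep the egg standing in its cup, and leave the base and everything else on the mantel where they are. Finish clear of everything.

Things in the scene. Friction and masses are not known exactly. Their poses are not given: they have to be found in the camera images.
- cup: low turned pale-wood cup, 50 g, loose on the base's seat; round: foot 25 mm diameter, belly (widest) 48 mm diameter at 12.5 to 15.5 mm above the foot, rim 37 mm at 22 mm. Origin: centre of the foot's underside, z up. Cup and egg stand 63 mm tall. Slides (friction about 0.6) when pushed at the belly by an upright finger reaching below it; topples if pushed at the egg
- egg: the stone egg, about 85 g, 36 mm diameter and 48 mm tall, loose, standing blunt end down in the cup. Origin: its bottom, 15.3 mm above the cup's foot; z up along its axis
- egg_mid (a point): centre of the egg's widest part, 18 mm above the egg's bottom
- cup_seat (a point): point fixed in the cup, on its axis 33.3 mm above its foot, where egg_mid lies when the egg is properly seated
- cloche_base: round turned oak base of the cloche, loose, 0.6 kg, 150 mm diameter; outer ledge 16 mm high, raised flat round seat in its middle 104 mm diameter and 24 mm high, on which the cup stands, starting 20 to 32 mm off the middle in any direction. Origin: centre of its underside on the mantel; its yaw does not matter
- glass_dome: the cloche's glass dome, loose, 116 mm diameter, 180 mm tall with its knob, stood aside on the mantel, mouth down. Origin: centre of its mouth
- die_a: red enamelled metal die, 18 mm cube, loose on the mantel beside the base. Origin: centre of its underside
- die_b: the other red metal die, the same. Origin: centre of its underside
- pawn: tan plastic pawn, 27 mm diameter foot, 47 mm tall, loose on the mantel beside the base. Origin: centre of its foot
- candlestick: brass candlestick with a candle, 84 mm diameter foot, 152 mm tall, loose. Origin: centre of its foot
- matchbox: large box of matches lying flat, 66 x 112 x 23 mm, loose. Origin: centre of its underside

How it is judged:
By the outcome, as a careful person would: the job done as asked, in the order asked, and still so for the second after the job is handed in, with the robot touching nothing.
It also fails if it takes over 48 s, if anything falls off the work surface, if the arm or the gripper's body presses on something with over 40 N, if the wrist force passes 120 N, or if a joint passes its speed limit or range.

## Robot

A 7-joint arm with a two-finger parallel gripper is mounted at the origin on the work surface. World frame = base frame: x ahead of the robot, y to its left, z up, the work surface at z = 0. Lengths are in m, angles in rad, forces in N, time in s.
With the tool pointing down it reaches from about 0.425 to 0.825 m from the base axis. Payload 3.6 kg.
Tool frame: the origin (TCP) lies at the centre of the arm's flange, where the gripper is bolted on; the fingertips stand 173 mm ahead of it and the grasp point (between the pads) lies 155 mm ahead of it; y points along the fingers, x is the direction in which the jaws open and shut, and the axes are right-handed (so a half turn about y gives the same grasp; the last joint's range is limited). The gripper opens to 85 mm and grips with 20 to 120 N. Pads are 22 mm wide; open, the fingers measure 114 mm over their backs; the gripper's body (76 mm by 85 mm) begins 54 mm behind the grasp point. The pads swing forward as they close: fully open they stand 13 mm farther back than shut.
Start: joints at [-1.187, 0.615, -0.013, 1.423, 0.008, 1.103, -0.04], TCP at [0.26, 0.596, 0.405] pointing down, gripper open.
Joint ranges: [-3.12, 3.12], [-0.3, 2.06], [-1.34, 1.32], [0.26, 2.42], [-1.36, 4.5], [0.01, 1.98], [-2.84, 2.84]. Speed limits (rad/s): [2.79, 2.79, 3.14, 3.14, 3.14, 3.14, 3.14].

## Interface

Orientations are given as a 3x3 rotation matrix whose columns are the frame's x, y, z axes.
In Python, from plant import bot gives the robot as it stands.
- The arm moves only by the shell command python3 -m pendant 'ROWS'. ROWS is JSON, a list that holds one entry, the list of rows, each a list of 7 numbers: the shift along the tool's x, y, z in m, then the turn, a rotation vector about the tool's x, y, z in rad, then the finger opening in m, from 0 to 0.0854. A call has 1 to 10 rows; each row is the pose to reach, as a shift and turn from the pose commanded when the call began, along the tool's axes at that moment; what a row does not reach only later rows make up. A row lasts 1/8 s, in which the tool goes at most 62.5 mm and 10.7 degrees, less where a joint would pass 70% of its speed; a pose out of reach is approached as far as the arm can. A call with a gripper value outside its range is refused whole. The fingers move at their own pace and stop on an object; the grip force is fixed at half the most. Time passes only in rows, so rows that repeat a pose let the fingers close. It gives the time, the measured TCP pose, the force and the opening at its end, in the units of the state.
- bot.get_state(): the state, without advancing time (a new reading comes with each control period).
- bot.capture(name): name is "scene" or "side" or "wrist"; returns a dict with "frame" (480x640x3 uint8, blue, green, red), "depth" (480x640 float32, m along the optical axis (not along the pixel's ray), 0 where there is no reading), "fovy" (degrees; the focal length in pixels is half the picture's height over the tangent of half this angle, whatever the lens; pixels are square), "cx", "cy" (the principal point, pixels), "rvec" (rotation vector, rad) and "tvec" (3), from world to camera coordinates, as OpenCV has them. Camera axes: x right, y down, z forward; pixel columns grow to the right and rows downward; lengths in m; the calibration is good to about 2 mm. A picture is of the moment at which its call begins.
- bot.sign_off(): hands the job in, once; it reports no verdict.
The state is a dict: "t": time; "joints": joint angles; "qvel": joint speeds; "joint_efforts": joint torques, N m; "ee_pos": TCP position; "ee_rot": TCP orientation; "contact_force": force on the tool from outside, world axes, zero at the start; "ft_torque": the same for the moment, N m; "opening": opening from 0.0 (shut) to 1.0 (fully open).
Only numpy, scipy, OpenCV 4.12 (cv2) and the standard library are available. Lean on these libraries where they do the work, as an engineer would, in place of code of your own. Each camera call takes 0.05 s, during which the arm holds its last target.

## Working session

There is one attempt and no reset: what is moved stays moved. The work goes in short steps, Python scripts to look and compute and a shell command to move; the robot and the scene stay as the last step left them, time stands still between calls to the robot, and variables do not carry over. Pictures are saved under pics/ and viewed, and the job is handed in when it is done.

```bash
mkdir -p pics; ls
cat > h.py <<'E'
import numpy as np, cv2
from plant import bot
def cam(n):
    c=bot.capture(n); c['f']=240/np.tan(np.radians(c['fovy'])/2)
    c['R']=cv2.Rodrigues(np.array(c['rvec'],float))[0]; c['t']=np.array(c['tvec'],float).ravel(); return c
def ray(c,u,v):
    d=c['R'].T@np.array([(u-c['cx'])/c['f'],(v-c['cy'])/c['f'],1.]); return -c['R'].T@c['t'],d
def atz(c,u,v,z):
    o,d=ray(c,u,v); return o+d*(z-o[2])/d[2]
def pt(c,u,v):
    o,d=ray(c,u,v); return o+d*float(c['depth'][int(v),int(u)])
def proj(c,p):
    q=c['R']@np.array(p,float)+c['t']; return c['cx']+c['f']*q[0]/q[2],c['cy']+c['f']*q[1]/q[2]
def cloud(c):
    v,u=np.mgrid[0:480,0:640]; z=c['depth']
    P=np.stack([(u-c['cx'])/c['f']*z,(v-c['cy'])/c['f']*z,z],-1)
    return (P-c['t'])@c['R']
E
python3 - <<'E'
from h import *
for n in ['scene','side','wrist']:
    c=cam(n); cv2.imwrite(f'pics/{n}0.png',c['frame']); print(n,c['fovy'],ray(c,320,240))
s=bot.get_state(); print(s['t'],s['ee_pos'],np.round(s['ee_rot'],3),s['opening'])
E
```

```text
pics
scene 50.692228468664496 (array([ 1.23510768, -0.25007541,  0.95683281]), array([-0.59855801,  0.21356585, -0.77211833]))
side 57.20394876709812 (array([ 0.22827826, -0.70775222,  0.49505107]), array([ 0.37355462,  0.78622931, -0.49245336]))
wrist 59.16547967064862 (array([0.18568047, 0.6275796 , 0.37188587]), array([ 0.27872508, -0.12914548, -0.95166549]))
0.15 [0.25945984 0.59570217 0.4037962 ] [[ 0.399 -0.001 -0.917]
 [ 0.917 -0.002  0.399]
 [-0.002 -1.    -0.   ]] 0.9979875273738793
```

View pics/scene0.png

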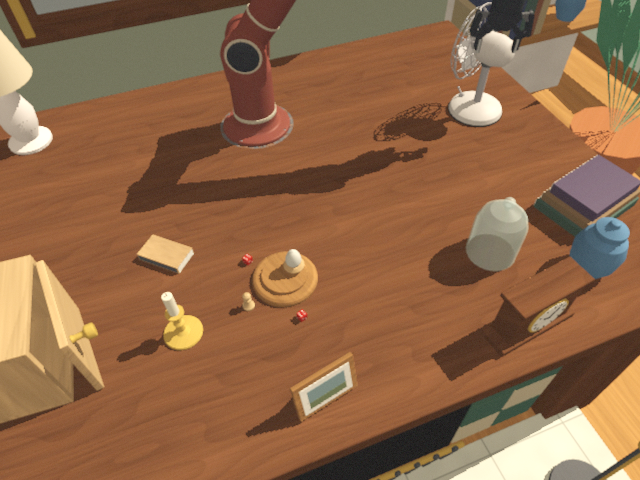

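View pics/side0.png

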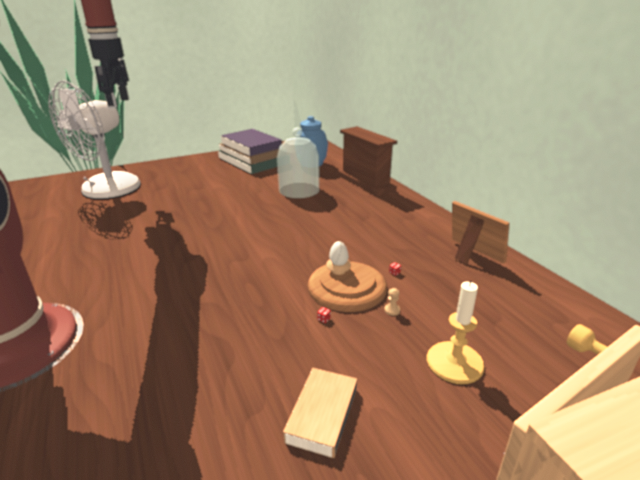

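View pics/wrist0.png

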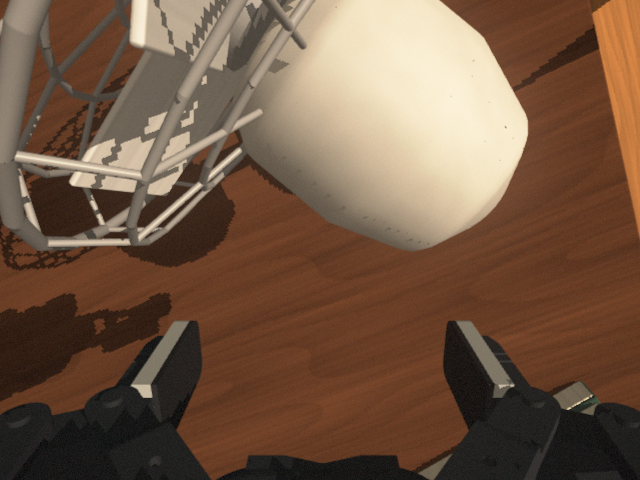

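Run:
```python
from h import *
c=cam('scene'); 
im=cv2.resize(c['frame'][230:350,140:340],(800,480),interpolation=cv2.INTER_CUBIC); cv2.imwrite('pics/sc_crop.png',im)
P=cloud(c)
for uv in [(293,257),(293,269),(300,285),(260,290),(285,300),(200,230),(247,259),(302,315),(248,301),(183,332),(170,297),(497,240),(165,250)]: print(uv,np.round(pt(c,*uv),4))
c=cam('side')
im=cv2.resize(c['frame'][225:345,290:490],(800,480),interpolation=cv2.INTER_CUBIC); cv2.imwrite('pics/sd_crop.png',im)
for uv in [(347,295),(339,250),(324,315)]: print(uv,np.round(pt(c,*uv),4))
# fan heights near the tool
m=(abs(P[...,0]-.3)<.25)&(abs(P[...,1]-.5)<.25)&(c['depth']>0)
print(P[m][:,2].max())
# base top fit
for n in['scene','side']:
    c=cam(n);P=cloud(c);v,u=np.mgrid[0:480,0:640]
    o=pt(c,*((285,275) if n=='scene' else (347,295)))
    near=np.hypot(P[...,0]-o[0],P[...,1]-o[1])<.09
    for lo,hi in[(.011,.019),(.021,.027),(.03,.095)]:
        m=near&(P[...,2]>lo)&(P[...,2]<hi)
        q=P[m][:,:2].astype(np.float32)
        print(n,lo,len(q),cv2.minEnclosingCircle(q),np.round(P[m].mean(0),4),P[m][:,2].max())
```

```text
(293, 257) [ 0.578  -0.0795  0.08  ]
(293, 269) [ 0.5852 -0.0842  0.0472]
(300, 285) [ 0.6174 -0.0803  0.0259]
(260, 290) [ 0.5884 -0.1657  0.0135]
(285, 300) [ 0.6369 -0.1227  0.0174]
(200, 230) [ 0.3525 -0.2518  0.0025]
(247, 259) [ 0.4972 -0.1692  0.0186]
(302, 315) [ 0.6894 -0.1018  0.0223]
(248, 301) [ 0.6177 -0.1997  0.0304]
(183, 332) [ 0.6352 -0.3469  0.0223]
(170, 297) [ 0.6293 -0.3423  0.1448]
(497, 240) [0.7175 0.3412 0.103 ]
(165, 250) [ 0.4029 -0.3425  0.0244]
(347, 295) [ 0.5468 -0.1491  0.0182]
(339, 250) [ 0.5607 -0.0897  0.077 ]
(324, 315) [ 0.4859 -0.1794  0.0163]
0.39385228381319204
scene 0.011 1036 ((0.5741001963615417, -0.10282812267541885), 0.0745159462094307) [ 0.5923 -0.1077  0.016 ] 0.018996484637004984
scene 0.021 914 ((0.5731474161148071, -0.11165669560432434), 0.061427075415849686) [ 0.5797 -0.1097  0.0247] 0.026995769444537982
scene 0.03 380 ((0.5789582133293152, -0.09973955154418945), 0.047477442771196365) [ 0.5771 -0.0797  0.0614] 0.09061848333774858
side 0.011 1159 ((0.5601778030395508, -0.13953420519828796), 0.08757629990577698) [ 0.5495 -0.1445  0.0147] 0.018964942118820258
side 0.021 1149 ((0.574146032333374, -0.1353244185447693), 0.07931900024414062) [ 0.5673 -0.116   0.0232] 0.026967460184352927
side 0.03 617 ((0.5792578458786011, -0.13731971383094788), 0.08111191540956497) [ 0.5667 -0.1055  0.0558] 0.08721894597990736
```

View pics/sc_crop.png

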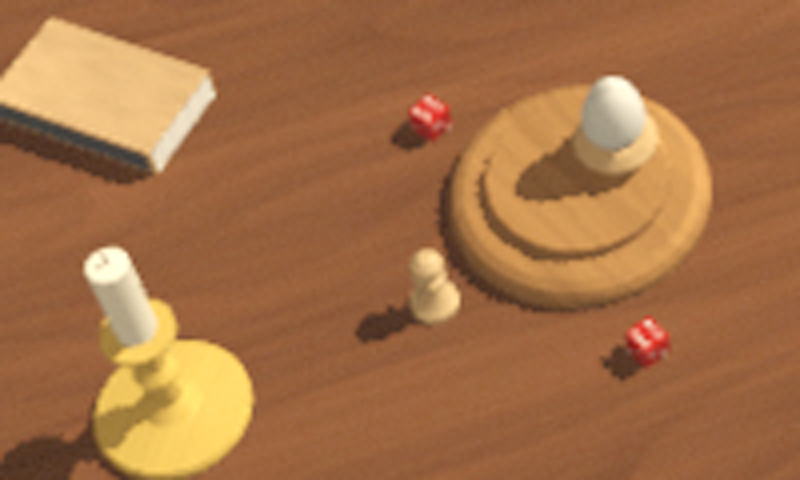

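View pics/sd_crop.png

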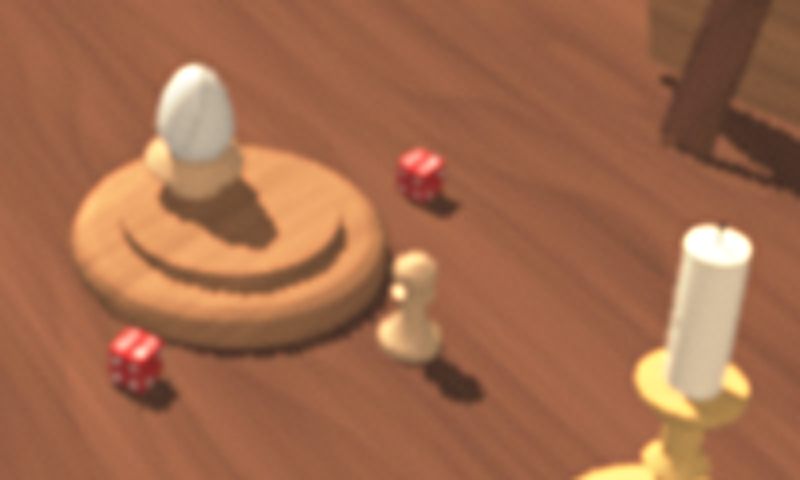

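Run:
```python
from h import *
for n in['scene','side','wrist']:
    c=cam(n);P=cloud(c)
    m=(c['depth']>0)&(P[...,0]>.05)&(P[...,0]<.6)&(P[...,1]>.1)&(P[...,1]<.85)&(P[...,2]>.1)
    q=P[m]
    for lo in np.arange(.1,.5,.05):
        s=q[(q[:,2]>lo)&(q[:,2]<=lo+.05)]
        if len(s)>5: print(n,round(lo,2),len(s),np.round(np.percentile(s,[1,99],axis=0)[:,:2],3).tolist())
    print(np.round(c['R'],2).tolist())
```

```text
scene 0.1 300 [[0.123, 0.547], [0.204, 0.662]]
scene 0.15 470 [[0.136, 0.526], [0.252, 0.663]]
scene 0.2 1167 [[0.114, 0.526], [0.255, 0.676]]
scene 0.25 517 [[0.108, 0.527], [0.299, 0.659]]
scene 0.3 1073 [[0.14, 0.527], [0.299, 0.657]]
scene 0.35 497 [[0.067, 0.102], [0.3, 0.626]]
[[0.36, 0.93, -0.02], [0.72, -0.29, -0.63], [-0.59, 0.22, -0.78]]
side 0.1 337 [[0.099, 0.539], [0.2, 0.683]]
side 0.15 754 [[0.087, 0.521], [0.246, 0.697]]
side 0.2 1252 [[0.088, 0.521], [0.275, 0.698]]
side 0.25 922 [[0.099, 0.523], [0.294, 0.684]]
side 0.3 690 [[0.138, 0.522], [0.296, 0.65]]
side 0.35 658 [[0.222, 0.552], [0.295, 0.589]]
side 0.4 711 [[0.224, 0.556], [0.292, 0.589]]
side 0.45 517 [[0.226, 0.556], [0.291, 0.588]]
[[0.91, -0.42, -0.01], [-0.21, -0.44, -0.87], [0.36, 0.79, -0.49]]
wrist 0.1 289 [[0.164, 0.548], [0.194, 0.579]]
wrist 0.15 4216 [[0.148, 0.527], [0.196, 0.622]]
wrist 0.2 70732 [[0.139, 0.531], [0.245, 0.683]]
wrist 0.25 43169 [[0.154, 0.538], [0.284, 0.663]]
wrist 0.3 18855 [[0.157, 0.541], [0.275, 0.659]]
[[0.4, 0.92, -0.0], [0.87, -0.38, 0.31], [0.28, -0.12, -0.95]]
```

```bash
python3 -m pendant '[[[-0.04,-0.02,-0.044,0,0.116,0,0.085],[-0.08,-0.03,-0.088,0,0.232,0,0.085],[-0.12,-0.03,-0.132,0,0.348,0,0.085],[-0.16,-0.03,-0.176,0,0.464,0,0.085],[-0.20,-0.03,-0.22,0,0.58,0,0.085],[-0.24,-0.03,-0.264,0,0.696,0,0.085],[-0.28,-0.03,-0.308,0,0.812,0,0.085],[-0.32,-0.03,-0.352,0,0.928,0,0.085],[-0.36,-0.03,-0.396,0,1.044,0,0.085],[-0.40,-0.03,-0.44,0,1.16,0,0.085]]]'
```

```text
t: 1.75
ee_pos: [0.5038, 0.0519, 0.4352]
ee_rot: [[1.0, 0.001, 0.003], [-0.003, 0.001, 1.0], [0.001, -1.0, 0.001]]
contact_force: [0.7, -0.2, -0.3]
opening: 0.999
```

```bash
python3 -m pendant '[[[0.022,0.005,-0.05,0,0,0,0.085],[0.044,0.01,-0.1,0,0,0,0.085],[0.068,0.015,-0.15,0,0,0,0.085],[0.068,0.015,-0.15,0,0,0,0.085],[0.068,0.015,-0.15,0,0,0,0.085]]]'
python3 - <<'E'
from h import *
c=cam('wrist'); cv2.imwrite('pics/w1.png',c['frame'])
P=cloud(c)
for lo,hi in[(.012,.019),(.0215,.027),(.03,.095)]:
    m=(P[...,2]>lo)&(P[...,2]<hi)&(np.hypot(P[...,0]-.573,P[...,1]+.108)<.085)&(c['depth']>0)
    q=P[m][:,:2].astype(np.float32); print(lo,len(q),cv2.minEnclosingCircle(q),P[m].mean(0))
E
```

```text
t: 2.38
ee_pos: [0.5712, -0.0961, 0.4195]
ee_rot: [[1.0, -0.001, -0.0], [0.0, 0.001, 1.0], [-0.001, -1.0, 0.001]]
contact_force: [-0.1, 0.3, 0.2]
opening: 0.997
0.012 8507 ((0.5706324577331543, -0.10213958472013474), 0.07264042645692825) [ 0.57060277 -0.09446858  0.01467769]
0.0215 7828 ((0.5709093809127808, -0.10250822454690933), 0.052124954760074615) [ 0.57252241 -0.10749972  0.02309873]
0.03 2579 ((0.5654543042182922, -0.07726757228374481), 0.024111825972795486) [ 0.56584412 -0.07195962  0.06332461]
```

View pics/w1.png

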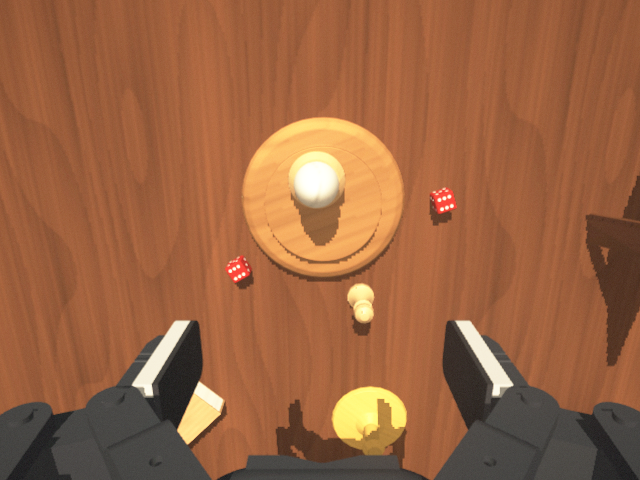

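Run:
```python
from h import *
c=cam('wrist'); f=c['frame'].copy()
def circ(im,x,y,z,r,col,s,o):
    pts=np.array([proj(c,(x+r*np.cos(a),y+r*np.sin(a),z)) for a in np.linspace(0,6.283,100)])
    pts=((pts-o+.5)*s); cv2.polylines(im,[pts.astype(np.int32)],True,col,1)
im=cv2.resize(f[110:290,225:425],(800,720),interpolation=cv2.INTER_CUBIC)[:600]
o=np.array([225,110])
circ(im,.571,-.1023,.024,.052,(0,255,0),4,o); circ(im,.571,-.1023,.008,.075,(255,0,0),4,o)
circ(im,.5655,-.0773,.038,.024,(0,0,255),4,o); circ(im,.5655,-.0773,.024+.0333,.018,(255,0,255),4,o)
cv2.imwrite('pics/w1o.png',im)
```

```text
(no output)
```

View pics/w1o.png

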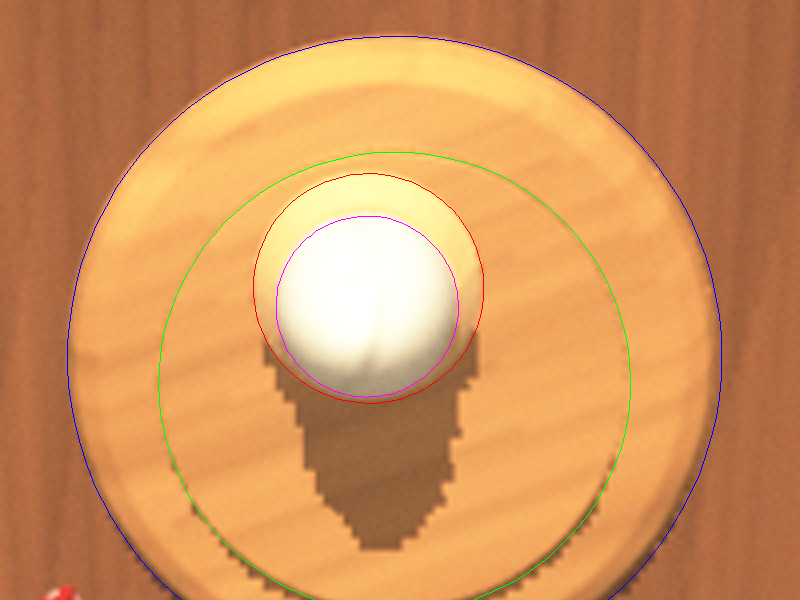

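```bash
python3 -m pendant '[[[-0.008,0,0.034,0,-0.11,0,0.026],[-0.0164,0,0.068,0,-0.217,0,0.026],[-0.0164,0.05,0.068,0,-0.217,0,0.026],[-0.0164,0.10,0.068,0,-0.217,0,0.026],[-0.0164,0.15,0.068,0,-0.217,0,0.026],[-0.0164,0.17,0.068,0,-0.217,0,0.026],[-0.0164,0.17,0.068,0,-0.217,0,0.026],[-0.0164,0.17,0.068,0,-0.217,0,0.026]]]'
python3 - <<'E'
from h import *
c=cam('wrist'); cv2.imwrite('pics/w2.png',c['frame'])
c=cam('side'); cv2.imwrite('pics/s2.png',cv2.resize(c['frame'][150:330,240:480],(800,600),interpolation=cv2.INTER_CUBIC))
E
```

```text
t: 3.48
ee_pos: [0.5553, -0.0278, 0.251]
ee_rot: [[0.976, 0.002, -0.217], [0.217, 0.0, 0.976], [0.002, -1.0, -0.0]]
contact_force: [-0.0, 0.7, 0.3]
opening: 0.31
```

View pics/w2.png

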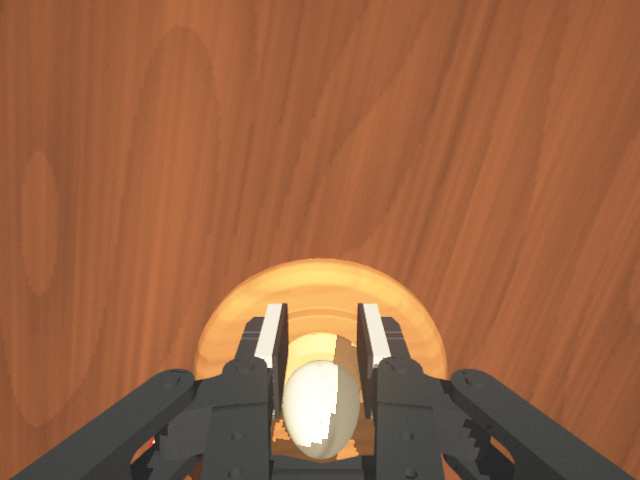

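View pics/s2.png

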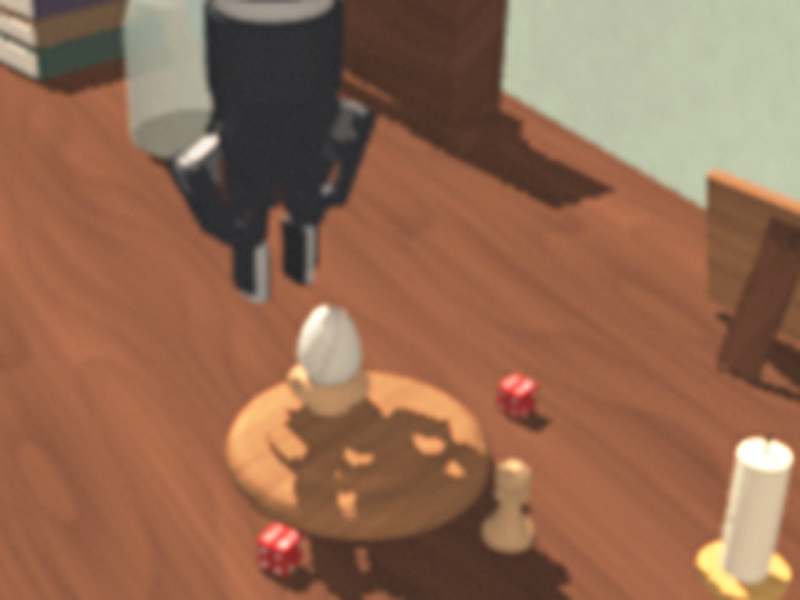

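Run:
```python
from h import *
s=bot.get_state(); R=np.array(s['ee_rot']);p=np.array(s['ee_pos'])
for n in['side','scene','wrist']:
    c=cam(n);P=cloud(c)
    L=(P-p)@R
    m=(c['depth']>0)&(abs(L[...,0])<.04)&(abs(L[...,2])<.02)&(L[...,1]>.12)&(L[...,1]<.19)
    q=L[m]; print(n,len(q),np.percentile(q[:,1],[50,90,98,100]) if len(q) else '')
    k=q[(q[:,1]>.155)]
    if len(k): print(np.round(np.percentile(k,[2,10,50,90,98],axis=0),4).tolist())
```

```text
side 551 [0.1434256  0.16517167 0.17192946 0.1751635 ]
[[-0.0278, 0.1552, -0.014], [-0.0259, 0.1567, -0.0131], [0.0115, 0.1629, -0.008], [0.0164, 0.1712, 0.0031], [0.0244, 0.1732, 0.0067]]
scene 201 [0.14718473 0.16442971 0.16978257 0.17397686]
[[-0.0169, 0.1552, -0.011], [-0.0138, 0.1562, -0.0104], [-0.0108, 0.1606, -0.0063], [0.0265, 0.1691, 0.0027], [0.0283, 0.1723, 0.0053]]
wrist 13131 [0.13149431 0.15953528 0.16812785 0.17580568]
[[-0.0265, 0.1553, -0.0091], [-0.0235, 0.1564, -0.0028], [-0.0137, 0.162, 0.0074], [0.0217, 0.169, 0.0113], [0.0248, 0.1723, 0.0116]]
```

```bash
python3 -m pendant '[[[0,0.02,0,0,0,0,0.026],[0,0.04,0,0,0,0,0.026],[0,0.05,0,0,0,0,0.026],[0,0.05,0,0,0,0,0.026],[0,0.05,0,0,0,0,0.026]]]'
python3 - <<'E'
from h import *
s=bot.get_state(); R=np.array(s['ee_rot']);p=np.array(s['ee_pos'])
c=cam('side'); cv2.imwrite('pics/s3.png',cv2.resize(c['frame'][210:330,280:440],(800,600),interpolation=cv2.INTER_CUBIC))
u=R.T@(np.array([.5655,-.0773,.038])-p); print('cup in tool',u, 'centre',R.T@(np.array([.571,-.1023,.038])-p))
E
```

```text
t: 4.35
ee_pos: [0.5552, -0.0286, 0.2004]
ee_rot: [[0.977, 0.001, -0.215], [0.215, -0.0, 0.977], [0.001, -1.0, -0.0]]
contact_force: [0.6, -0.9, 0.2]
opening: 0.305
cup in tool [-0.00061317  0.1624382  -0.04966634] centre [-0.00062301  0.16245053 -0.07526419]
```

View pics/s3.png

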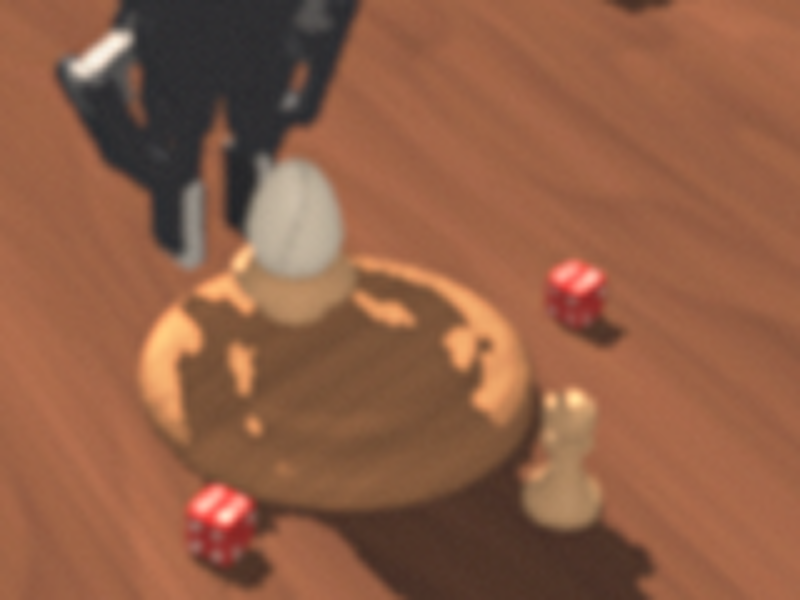

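```bash
python3 -m pendant '[[[0,0,-0.005,0,0,0,0.026],[-0.0006,0,-0.01,0,0,0,0.026],[-0.0006,0,-0.014,0,0,0,0.026],[-0.0006,0,-0.016,0,0,0,0.026],[-0.0006,0,-0.018,0,0,0,0.026],[-0.0006,0,-0.0195,0,0,0,0.026],[-0.0006,0,-0.021,0,0,0,0.026],[-0.0006,0,-0.0225,0,0,0,0.026],[-0.0006,0,-0.024,0,0,0,0.026],[-0.0006,0,-0.0255,0,0,0,0.026]]]'
python3 - <<'E'
from h import *
c=cam('side'); cv2.imwrite('pics/s4.png',cv2.resize(c['frame'][210:330,280:440],(800,600),interpolation=cv2.INTER_CUBIC))
E
```

```text
t: 5.65
ee_pos: [0.5596, -0.0536, 0.1997]
ee_rot: [[0.977, -0.0, -0.215], [0.215, 0.0, 0.977], [-0.0, -1.0, 0.0]]
contact_force: [0.0, 0.8, 0.4]
opening: 0.306
```

View pics/s4.png

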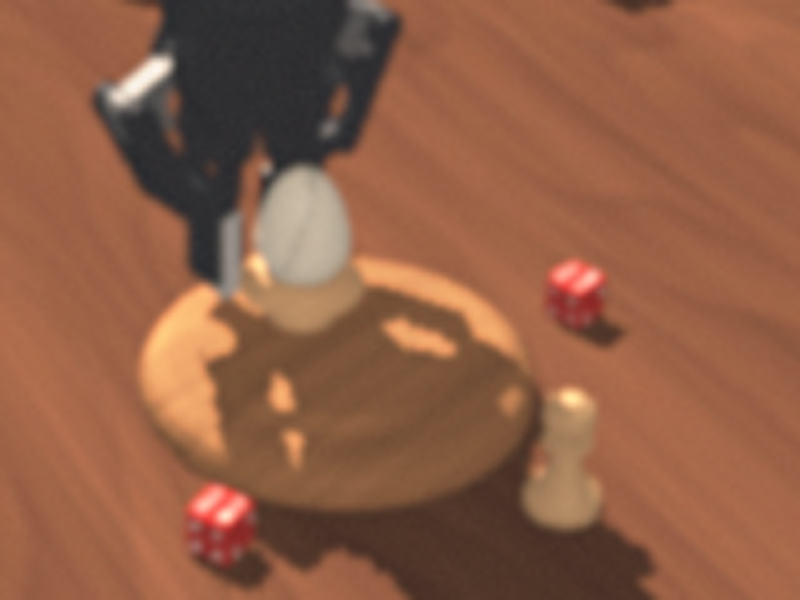

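```bash
python3 -m pendant '[[[0,0,-0.001,0,0,0,0.026],[0,0,-0.0025,0,0,0,0.026],[0,0,-0.004,0,0,0,0.026],[0,0,-0.006,0,0,0,0.026],[0,0,-0.008,0,0,0,0.026],[0,0,-0.01,0,0,0,0.026],[0,0,-0.012,0,0,0,0.026],[0,0,-0.014,0,0,0,0.026],[0,0,-0.0155,0,0,0,0.026],[0,0,-0.0165,0,0,0,0.026]]]'
python3 - <<'E'
from h import *
c=cam('side'); cv2.imwrite('pics/s5.png',cv2.resize(c['frame'][210:330,280:440],(800,600),interpolation=cv2.INTER_CUBIC))
c=cam('wrist'); cv2.imwrite('pics/w5.png',c['frame'])
s=bot.get_state(); R=np.array(s['ee_rot']);p=np.array(s['ee_pos'])
print('centre',R.T@(np.array([.571,-.1023,.038])-p),s['contact_force'])
E
```

```text
t: 6.95
ee_pos: [0.5633, -0.0698, 0.1997]
ee_rot: [[0.977, -0.0, -0.215], [0.215, -0.0, 0.977], [-0.0, -1.0, -0.0]]
contact_force: [-0.3, 0.8, -0.5]
opening: 0.303
centre [ 0.00054654  0.16171563 -0.03332847] [-0.88496179  1.13075815  0.219073  ]
```

View pics/s5.png

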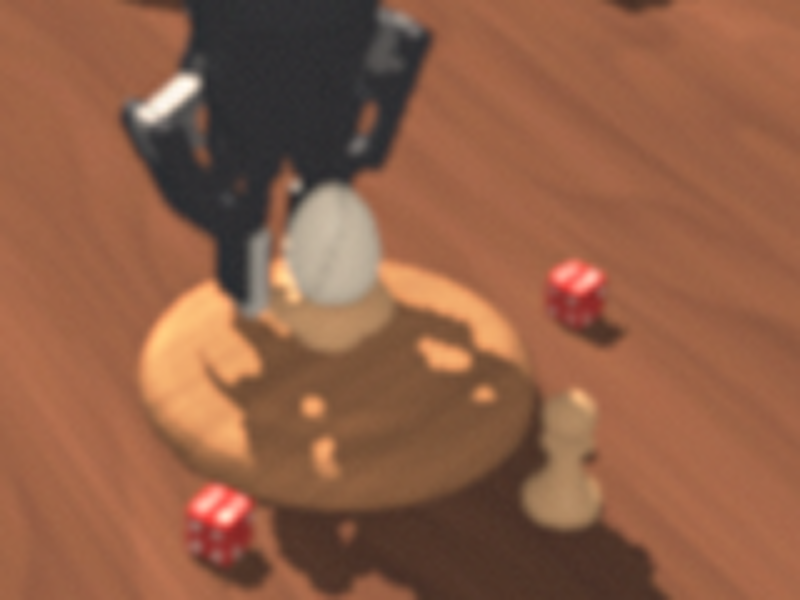

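View pics/w5.png

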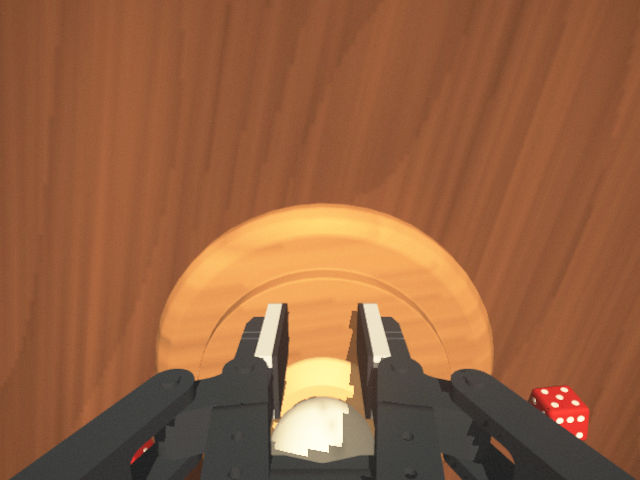

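```bash
python3 -m pendant '[[[0,0,-0.001,0,0,0,0.026],[0,0,-0.002,0,0,0,0.026],[0,0,-0.002,0,0,0,0.026],[0,0,0.001,0,0,0,0.026],[0,0,0.012,0,0,0,0.026],[0,0,0.03,0,0,0,0.026],[0,-0.03,0.035,0,0,0,0.026],[0,-0.08,0.035,0,0,0,0.026],[0,-0.13,0.03,0,0,0,0.026],[0,-0.18,0.02,0,0,0,0.026]]]'
python3 -m pendant '[[[0,-0.03,-0.04,0,0,0,0.05],[0,-0.03,-0.05,0,0,0,0.085],[0,-0.03,-0.05,0,0,0,0.085],[0,-0.03,-0.05,0,0,0,0.085]]]'
cat > chk.py <<'E'
from h import *
import sys
tag=sys.argv[1]
c=cam('wrist'); P=cloud(c)
for lo,hi in[(.012,.019),(.0215,.027),(.03,.095)]:
    m=(P[...,2]>lo)&(P[...,2]<hi)&(np.hypot(P[...,0]-.571,P[...,1]+.1023)<.085)&(c['depth']>0)
    q=P[m][:,:2].astype(np.float32); print(lo,len(q),cv2.minEnclosingCircle(q))
x,y=cv2.minEnclosingCircle(q)[0]
u0,v0=map(int,proj(c,(.571,-.1023,.03))); o=np.array([max(u0-110,0),max(v0-82,0)])
im=cv2.resize(c['frame'][o[1]:o[1]+165,o[0]:o[0]+220],None,fx=3.6,fy=3.6,interpolation=cv2.INTER_CUBIC)
def circ(x,y,z,r,col):
    pts=np.array([proj(c,(x+r*np.cos(a),y+r*np.sin(a),z)) for a in np.linspace(0,6.283,100)])
    cv2.polylines(im,[((pts-o+.5)*3.6).astype(np.int32)],True,col,1)
circ(.571,-.1023,.024,.052,(0,255,0)); circ(.571,-.1023,.008,.075,(255,0,0))
circ(x,y,.038,.024,(0,0,255)); circ(x,y,.0573,.018,(255,0,255))
cv2.imwrite(f'pics/chk{tag}.png',im)
E
python3 chk.py 1
```

```text
t: 8.3
ee_pos: [0.5585, -0.0479, 0.3811]
ee_rot: [[0.976, -0.001, -0.218], [0.218, 0.001, 0.976], [-0.001, -1.0, 0.001]]
contact_force: [0.0, -0.6, -0.3]
opening: 0.306
t: 8.8
ee_pos: [0.5695, -0.0968, 0.408]
ee_rot: [[0.976, -0.004, -0.218], [0.218, 0.002, 0.976], [-0.003, -1.0, 0.003]]
contact_force: [-0.1, 0.7, -0.9]
opening: 0.996
0.012 8980 ((0.5703104734420776, -0.10199082642793655), 0.07266686856746674)
0.0215 8335 ((0.570697009563446, -0.10241979360580444), 0.05210421606898308)
0.03 2626 ((0.5695836544036865, -0.10163035988807678), 0.024065960198640823)
```

View pics/chk1.png

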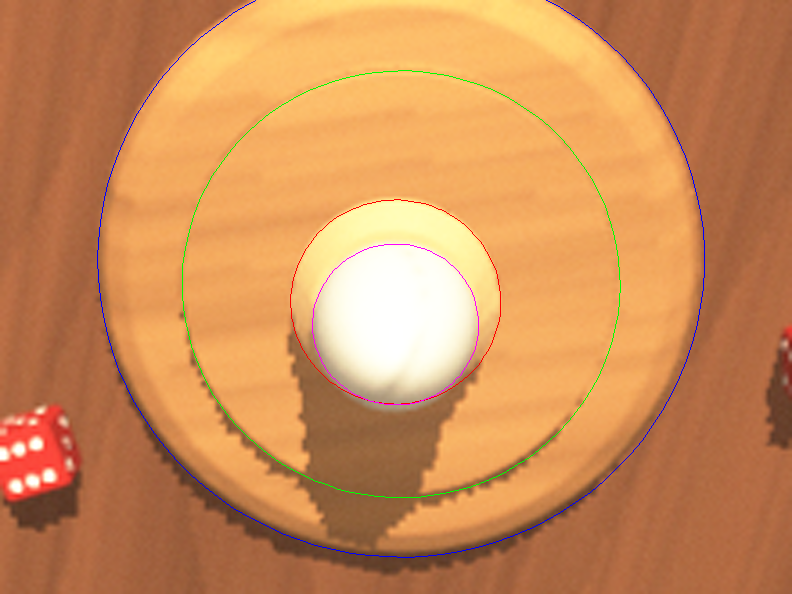

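```bash
python3 -m pendant '[[[0,-0.03,0.03,0,0,0,0.085],[0,-0.05,0.05,0,0,0,0.085],[0,-0.05,0.05,0,0,0,0.085],[0,-0.05,0.05,0,0,0,0.085],[0,-0.05,0.05,0,0,0,0.085]]]'
python3 - <<'E'
from h import *
c=cam('side'); cv2.imwrite('pics/s6.png',c['frame'])
s=bot.get_state(); print(np.abs(s['qvel']).max())
E
```

```text
t: 9.48
ee_pos: [0.5588, -0.0511, 0.4584]
ee_rot: [[0.977, -0.003, -0.214], [0.214, -0.001, 0.977], [-0.003, -1.0, -0.0]]
contact_force: [0.1, -0.5, 0.6]
opening: 0.998
0.005099432779882399
```

View pics/s6.png

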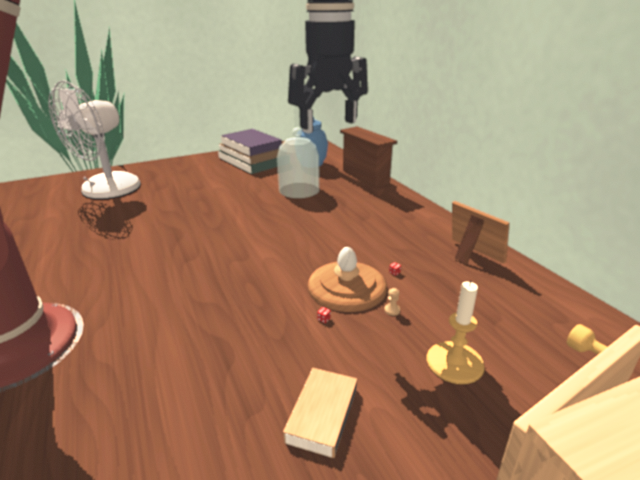

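The side view shows the egg upright in its cup at the middle of the base (347,265). The dice (324,315 and 395,269), the pawn (393,302) and everything else are where they started, and the gripper is well clear.

```bash
python3 -c "from plant import bot; print(bot.sign_off())"
```

```text
the job is handed in; nothing more can be done
None
```

The cup now stands at the middle of the base with the egg upright in it, and the job is handed in at about 9.5 s. I pushed it about 25 mm, low on the belly, with the two fingertips held 26 mm apart so they cradled it.

- **Centring:** the last wrist picture puts the cup about 1.4 mm from the base's centre (x −1.1 mm, y +0.8 mm). That is within the roughly 2 mm calibration error.
- **Base:** it moved less than 0.5 mm between the before and after measurements.
- **Everything else:** the dice, pawn, candlestick, matchbox and dome look unmoved in the side view. I checked these by eye and did not measure them.
- **Forces:** the contact forces I read stayed around 1.5 N or less, about the same as the sensor's noise.
- **Robot at the end:** the gripper is open and still, with its fingertips about 0.2 m above the base and touching nothing.

None of the checks failed. My first base position from the scene camera was about 6 mm off the wrist-camera measurement. I used the wrist value because its outlines matched the picture closely.

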